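# Set up the bench inspection camera and hold its sprung arm at the mark

### The job

Get the bench inspection camera ready to photograph the contactor on its stage: raise the flip-up screen to about 60 degrees from flat and let go of it, then squeeze in the lock button on the side of the camera head and pull the telescopic arm out until the second long line of its scale (100 mm) stands at the mouth of the sleeve. The arm springs home when it is let go, so finish while still holding the head at that mark with the button squeezed in. Leave the contactor and everything else lying about where it is.

Things in the scene. Friction and masses are not known exactly. Their poses are not given: they have to be found in the camera images.
- inspection_camera: bench inspection camera, fixed on the worktop: grey base plate 195 (x) x 325 (y) mm, top face 16 mm high, with a white column that carries a level aluminium sleeve along y; origin on the worktop near the plate's middle, z up. At yaw 0 its x axis points away from the robot, y to the robot's left; turned by at most 0.3 rad. A tall rail cutter stands on the table to its right
- screen_hinge (a point): middle of the hinge line of the flip-up screen, 43.5 mm above the worktop; the line runs along the camera's y axis. The screen's free edge is 88 mm from it (towards the camera's -x, to the robot). The black control pad under the screen is 44 mm wide and 37 mm high; beside it is free down to the base plate
- screen_middle (a point): middle of the screen, a black panel 88 mm long (hinge to free edge), 56 mm wide along y, 9 mm thick; 44 mm from the hinge line, whose axis lies in the panel's mid-plane; moves with the screen. It overhangs the control pad by 6 mm on either side, so it can be pinched across its 56 mm width from above, near the free edge
- cam_screen (a joint): angle of the screen in rad: 0 lies flat on the control pad, grows as the free edge is raised, upright at 1.57, stop at 1.92. The hinge is stiff (about 0.2 N m) and the screen stays where it is left; it stands a little ajar at the start
- cam_arm (a joint): how far the telescopic arm is drawn out, in m: 0 home, 0.13 the stop; slides along the camera's -y. Its bar (18 x 14 mm) has a short line every 10 mm and a long line across every 50 mm, hidden in the sleeve at home; the second long line is at the sleeve's mouth at 0.100. A spring pulls it home with 3 to 4 N. At home it is latched: it gives about 1 mm, then stands fast until the button is in
- cam_button (a joint): how far the lock button is pressed, in m: 0 is out, 0.0045 fully in; it frees the arm from about 0.003. Its spring takes 3 N at the start and 7 N fully in. The latch catches only at home
- camera_head (a point): the camera head on the end of the arm, level with its lock button's middle, 190 mm above the worktop, moves with the arm; axes as the camera's. A black block from 16 mm to -x to 20 mm to +x of this point, 50 mm long in y, 44 mm high, with a lens barrel below to 45 mm under this point. Nothing stands above it; the latch's keeper on the sleeve begins 40 mm to +y of this point at home
- lock_button (a point): middle of the face of the lock button, a grey ribbed pad 18 (y) x 20 (z) mm on the head's -x side (towards the robot), 22 mm from the point camera_head; pushed in towards +x. Fully in it still stands 1.5 mm proud of the head, so fingers closing along x on the head's two sides press it in and hold the head at once
- sleeve_mouth (a point): middle of the sleeve's open end, where the scale is read, 190 mm above the worktop; the sleeve (24 x 22 mm) runs from here to +y of the camera, and the bar comes out of it to -y
- relay_1: contactor, black with a white top, 82 x 45 x 88 mm, standing loose on the stage of the base plate where the lens comes to stand; origin under its middle
- breaker_1: light grey circuit breaker, 97 x 18 x 80 mm, standing loose on the base plate; origin under its middle
- breaker_2: a second one like it, 97 x 18 x 80 mm, standing beside it; origin under its middle
- screwdriver_1: screwdriver with a red and black handle, 201 x 27 x 28 mm, lying loose before the base plate; origin under its middle
- tape_white: roll of white tape, 80 x 80 x 15 mm, lying loose behind the base plate; origin under its middle
- multimeter: yellow and black hand multimeter, 150 x 78 x 48 mm, lying loose to the left of the base plate; origin under its middle
- pliers: pliers with blue handles, 166 x 56 x 14 mm, lying loose behind the base plate; origin under its middle
- marker_black: white marker with a black cap, 138 x 13 x 14 mm, lying loose before the base plate, below the screen's free edge; origin under its middle

How it is judged:
By the outcome, as a careful person would: the job done as asked, in the order asked, and still so for the second after the job is handed in, while the arm keeps its last pose, push and grip.
It also fails if it takes over 58 s, if anything falls off the work surface, if the arm or the gripper's body presses on something with over 40 N, if the wrist force passes 120 N, or if a joint passes its speed limit or range.

### The arm

A 7-joint arm with a two-finger parallel gripper is mounted at the origin on a cart in front of the work surface, level with it; the furniture and walls round the work are solid. World frame = base frame: x ahead of the robot, y to its left, z up, the work surface at z = 0. Lengths are in m, angles in rad, forces in N, time in s.
With the tool pointing down it reaches from about 0.4 to 0.875 m from the base axis. Payload 19.3 kg.
Tool frame: the origin (TCP) lies midway between the tips of the shut fingers; the grasp point (between the pads) lies bot.tcp_to_grasp behind it (bot.tcp_to_grasp is the distance from the TCP to the grasp point, in m); z points along the fingers, y is the line along which they close (so a half turn about z gives the same grasp; the last joint's range is limited). The gripper opens to 85 mm and grips with 20 to 120 N. Pads are 22 mm wide; open, the fingers measure 114 mm over their backs; the gripper's body (76 mm by 85 mm) begins 54 mm behind the grasp point. The pads swing forward as they close: fully open they stand 13 mm farther back than shut.
Start: joints at [-1.411, 0.521, -0.036, 1.599, 0.021, 1.021, -0.113], TCP at [0.142, 0.609, 0.231] pointing down, gripper open.
Joint ranges: [-2.91, 2.91], [-0.3, 2.13], [-1.5, 1.42], [0.17, 2.43], [-1.26, 4.41], [0.16, 1.93], [-2.52, 2.52]. Speed limits (rad/s): [1.89, 1.89, 2.39, 2.39, 3.01, 3.01, 3.01].

### API

Orientations are given as [roll, pitch, yaw] about the fixed x, y, z axes, in that order (R = Rz(yaw) Ry(pitch) Rx(roll)).
In Python, from workcell import observe, imaging, bot gives the robot as it stands.
- The arm moves only by the tool send_rows, never from a script. Its argument "plan" is text: rows parted by semicolons, each of 7 numbers parted by spaces: the shift along the tool's x, y, z in m, then the turn, a rotation vector about the tool's x, y, z in degrees, then the finger opening in m, from 0 to 0.0854. In form: dx dy dz rx ry rz claw; .... A call has 1 to 10 rows; each row is the pose to reach, as a shift and turn from the pose commanded when the call began, along the tool's axes at that moment; what a row does not reach only later rows make up. A row lasts 1/12 s, in which the tool goes at most 41.7 mm and 7.16 degrees, less where a joint would pass 70% of its speed; a pose out of reach is approached as far as the arm can. A call with a gripper value outside its range is refused whole. The fingers move at their own pace and stop on an object; "grip_force" is the grip in N (left out, the last holds). Time passes only in rows, so rows that repeat a pose let the fingers close. It gives the time, the measured TCP pose, the force, the opening and the grip force at its end, in the units of the state.
- observe(): the state, without advancing time (a new reading comes with each control period).
- imaging.grab_frame(name): name is "scene" or "side" or "wrist"; returns a dict with "color" (480x640x3 uint8, red, green, blue), "fx", "fy", "cx", "cy" (pixels), "eye" and "orientation" of the camera in the world; the wrist camera has in their place "tool_from_camera" (4x4, takes a point from camera to tool coordinates, whose origin is the TCP and whose axes are the flange's). Camera axes: x right, y down, z forward; pixel columns grow to the right and rows downward; lengths in m; the calibration is good to about 2 mm. A picture is of the moment at which its call begins: read the wrist's pose just before it. There is no depth.
- bot.job_done(): hands the job in; it is judged then, once.
The state is a dict: "clock": time; "qpos": joint angles; "qd": joint speeds; "joint_efforts": joint torques, N m; "position": TCP position; "tool_rot": TCP orientation; "force": force on the tool from outside, world axes, zero at the start; "moment": the same for the moment, N m; "grip_width": finger opening in m; "finger_force": force on a finger pad.
Only numpy, scipy, OpenCV 4.12 (cv2) and the standard library are available. Lean on these libraries where they do the work, as an engineer would, in place of code of your own. Each camera call takes 0.05 s, during which the arm holds its last target. There are 200 camera calls.

## Working session

There is one attempt and no reset: what is moved stays moved. The work goes in short steps, Python scripts to look and compute and a tool call to move; the robot and the scene stay as the last step left them, time stands still between calls to the robot, and variables do not carry over. Pictures are saved under pics/ and viewed, at most 10 in all, crops included, and the job is handed in when it is done.

Besides the shell and the picture viewer there is one more tool, called after "Call:" as name(argument=value, ...), one argument or row to a line, values as JSON. send_rows: Moves the arm, as the interface text tells. Its arguments: {"type":"object","properties":{"plan":{"type":"string"},"grip_force":{"type":"number"}},"required":["plan"]}

```bash
mkdir -p pics; ls; python3 - <<'E'
from workcell import observe, imaging, bot
import cv2
print(observe(), bot.tcp_to_grasp)
for n in ["scene","side"]:
    f=imaging.grab_frame(n); cv2.imwrite(f"pics/{n}0.png",f["color"][:,:,::-1])
    print({k:v for k,v in f.items() if k!="color"})
E
```

```text
pics
{'clock': 0.0, 'qpos': array([-1.41122141,  0.52202856, -0.03634733,  1.59996789,  0.02116543,
        1.02109107, -0.11280342]), 'qd': array([ 3.93660352e-04, -4.61038602e-04, -9.78372388e-04, -6.56321469e-04,
       -1.94491752e-03,  2.18321183e-05,  7.78980179e-04]), 'joint_efforts': array([ 2.64648290e-03, -9.27086449e+01,  1.98156461e+00, -3.69929123e+01,
        1.80729985e-02,  8.22419330e-03, -1.10680890e-05]), 'position': array([0.1422899 , 0.60825997, 0.2307308 ]), 'tool_rot': array([-3.14048149e+00,  3.87721512e-05,  2.91180285e+00]), 'force': array([-0.87489105,  0.32555297, -0.15405031]), 'moment': array([ 0.02806529,  0.04015271, -0.01610972]), 'finger_force': 0.0, 'grip_width': 0.08536281372845567} 0.0187
{'fx': 467.96296228427565, 'fy': 467.96296228427565, 'cx': 311.93039887051276, 'cy': 244.07604417196018, 'eye': array([0.18996294, 0.50275571, 0.83341553]), 'orientation': array([-2.46218686,  0.01517368, -2.42449557])}
{'fx': 593.5708954980951, 'fy': 593.5708954980951, 'cx': 317.58399873714615, 'cy': 253.77126009733084, 'eye': array([ 0.15294965, -0.71097903,  0.51544499]), 'orientation': array([-1.97095236,  0.01183975, -0.48993912])}
```

View pics/scene0.png

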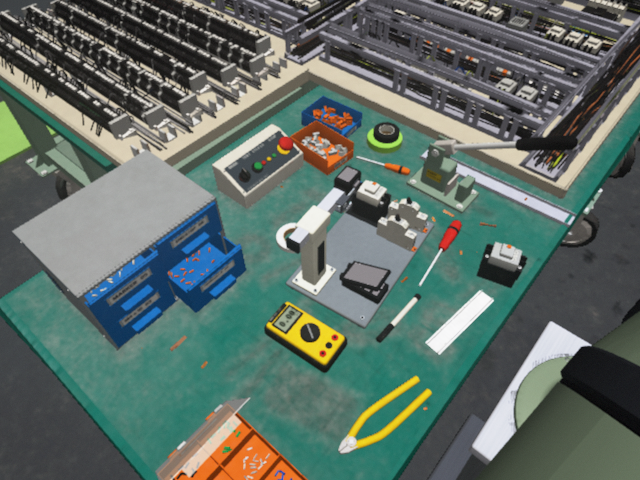

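View pics/side0.png

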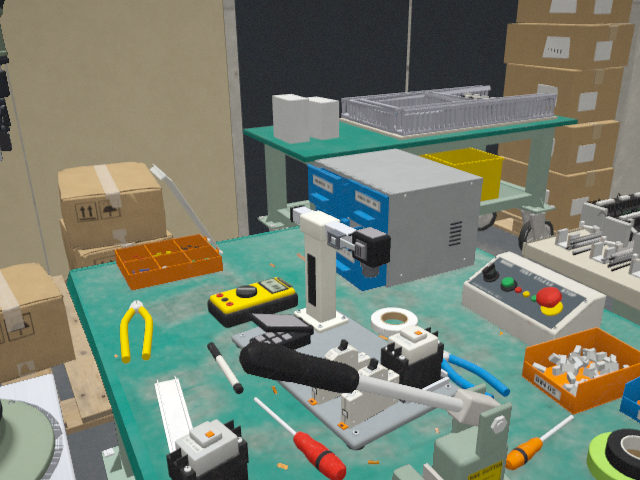

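Scene: head at about (348,178), screen at (366,280), and column foot at (315,282). Side: head at (372,248), screen at (283,325). I'll zoom in for the keypoints.

```bash
cat > h.py <<'E'
import numpy as np, cv2
from scipy.spatial.transform import Rotation as Ro
from workcell import observe, imaging, bot
def cam(f):
    if "eye" in f: return Ro.from_euler('xyz',f["orientation"]).as_matrix(), np.array(f["eye"])
    o=f["obs"]; T=np.array(f["tool_from_camera"]); R=Ro.from_euler('xyz',o["tool_rot"]).as_matrix()
    return R@T[:3,:3], R@T[:3,3]+o["position"]
def grab(n):
    o=observe(); f=imaging.grab_frame(n); f["obs"]=o; return f
def ray(f,uv):
    R,e=cam(f); return e, R@np.array([(uv[0]-f["cx"])/f["fx"],(uv[1]-f["cy"])/f["fy"],1])
def onz(f,uv,z):
    e,d=ray(f,uv); return e+d*(z-e[2])/d[2]
def proj(f,p):
    R,e=cam(f); q=(np.atleast_2d(p)-e)@R; return np.c_[f["fx"]*q[:,0]/q[:,2]+f["cx"],f["fy"]*q[:,1]/q[:,2]+f["cy"]]
E
python3 - <<'E'
from h import *
f=grab("scene");s=grab("side")
for n,p in dict(plateA=(357,326),plateB=(432,232)).items(): print(n,onz(f,p,.016))
print("head",onz(f,(348,178),.205),"screen",onz(f,(366,280),.05))
a=cv2.resize(f["color"][150:340,260:450],None,fx=3.1,fy=3.1,interpolation=cv2.INTER_CUBIC)
cv2.imwrite("pics/c1.png",a[:,:,::-1])
a=cv2.resize(s["color"][195:455,215:455],None,fx=2.3,fy=2.3,interpolation=cv2.INTER_CUBIC)
cv2.imwrite("pics/c2.png",a[:,:,::-1])
E
```

```text
plateA [0.42987043 0.11177381 0.016     ]
plateB [ 0.44780494 -0.19099737  0.016     ]
head [ 0.58588624 -0.04358111  0.205     ] screen [0.47013826 0.03312747 0.05      ]
```

View pics/c1.png

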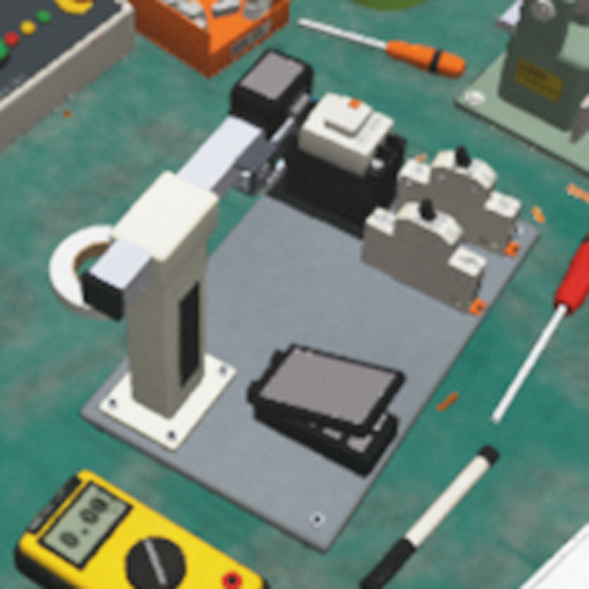

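View pics/c2.png

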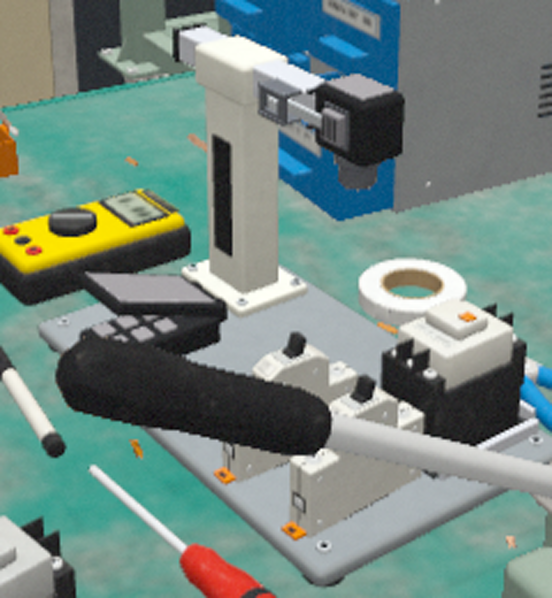

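Both crops show the layout clearly. Next I'll fit the yaw, head and screen from these corners.

```bash
python3 - <<'E'
from h import *
from scipy.optimize import least_squares
f=grab("scene");s=grab("side")
C1=lambda p:(np.array(p)+.5)/3.1-.5+[260,150]
C2=lambda p:(np.array(p)+.5)/2.3-.5+[215,195]
A=onz(f,C1((325,551)),.016);B=onz(f,C1((541,231)),.016);L=onz(f,C1((81,412)),.016)
D=onz(s,C2((323,588)),.016);E=onz(s,C2((38,326)),.016)
print(A,B,L,D,E)
yw=lambda v:np.arctan2(-v[0],v[1])
print("yaw",yw(A-B),yw(E-D),np.arctan2(*(L-A)[1::-1]))
for p in [(272,49),(313,70),(276,108),(232,88)]: print("headtop sc",onz(f,C1(p),.212))
for p in [(318,92),(358,74),(405,95),(364,112)]: print("headtop sd",onz(s,C2(p),.212))
print("btn",onz(s,C2((337,129)),.190))
def tri(a,b):
    e1,d1=ray(f,a);e2,d2=ray(s,b);M=np.c_[d1,-d2];t=np.linalg.lstsq(M,e2-e1,rcond=None)[0]
    return (e1+d1*t[0]+e2+d2*t[1])/2, np.linalg.norm(e1+d1*t[0]-e2-d2*t[1])
# screen top corners: hinge-right, free-right, free-left
print("free R",tri(C1((405,376)),C2((145,311))),"free L",tri(C1((376,424)),C2((85,275))),"hinge R",tri(C1((293,347)),C2((226,302))))
for p in [(405,376),(376,424),(293,347),(250,395)]: print(onz(f,C1(p),.05))
E
```

```text
[0.41683647 0.10467899 0.016     ] [ 0.4566926  -0.21461499  0.016     ] [0.60669317 0.12754824 0.016     ] [ 0.45554747 -0.22763513  0.016     ] [0.41820946 0.09814431 0.016     ]
yaw 0.12418348935533823 0.11411338199018616 0.11987775911920412
headtop sc [ 0.60461107 -0.06487834  0.212     ]
headtop sc [ 0.57281117 -0.06605574  0.212     ]
headtop sc [ 0.56935931 -0.02428261  0.212     ]
headtop sc [ 0.60122221 -0.02065798  0.212     ]
headtop sd [ 0.5636235  -0.03991317  0.212     ]
headtop sd [ 0.60220468 -0.02533307  0.212     ]
headtop sd [ 0.60707249 -0.07069859  0.212     ]
headtop sd [ 0.57018804 -0.08166134  0.212     ]
btn [ 0.57066229 -0.05139467  0.19      ]
free R (array([ 0.44779388, -0.00768598,  0.06906633]), np.float64(0.015802730379020736)) free L (array([0.43214402, 0.04240255, 0.07831808]), np.float64(0.005891728567717282)) hinge R (array([0.5203062 , 0.01006825, 0.04911938]), np.float64(0.005842733889653187))
[ 0.44582929 -0.01715057  0.05      ]
[0.43805685 0.02622362 0.05      ]
[0.51682256 0.01190656 0.05      ]
[0.51413285 0.06123756 0.05      ]
```

```bash
cat >> h.py <<'E'
def rel(p,rpy,o=None):
    "shift and rotvec (deg) in the present tool axes to world pose; lists of p share the present frame"
    o=o or observe(); R=Ro.from_euler('xyz',o["tool_rot"]); T=Ro.from_euler('xyz',rpy)
    return np.round(R.inv().apply(np.array(p)-o["position"]),4), np.round((R.inv()*T).as_rotvec(degrees=True),2)
def rep():
    o=observe(); print({k:np.round(o[k],4) for k in ["clock","qpos","position","tool_rot","force","grip_width","finger_force"]})
E
python3 - <<'E'
from h import *
print(rel([.38,.33,.30],[np.pi,0,3.08]),rel([.40,.02,.29],[np.pi,0,3.26]))
E
```

```text
(array([-0.2948, -0.217 , -0.0688]), array([-0.03, -0.  , -9.64])) (array([-0.3849, -0.5143, -0.0587]), array([ -0.03,  -0.  , -19.95]))
```

Call:
send_rows(
  plan="-0.295 -0.217 -0.069 0 0 -9.6 0.085;-0.295 -0.217 -0.069 0 0 -9.6 0.085;-0.295 -0.217 -0.069 0 0 -9.6 0.085;-0.295 -0.217 -0.069 0 0 -9.6 0.085;-0.295 -0.217 -0.069 0 0 -9.6 0.085;-0.295 -0.217 -0.069 0 0 -9.6 0.085;-0.295 -0.217 -0.069 0 0 -9.6 0.085;-0.295 -0.217 -0.069 0 0 -9.6 0.085;-0.295 -0.217 -0.069 0 0 -9.6 0.085;-0.310 -0.250 -0.069 0 0 -10.6 0.085",
)

```text
clock: 1.13
position: [0.3903, 0.2933, 0.3015]
tool_rot: [3.14, 0.002, 3.095]
force: [0.9, -0.3, 0.0]
grip_width: 0.085
finger_force: 0.0
```

```bash
python3 - <<'E'
from h import *
rep(); print(rel([.39,.02,.29],[np.pi,0,3.26]))
E
```

```text
{'clock': np.float64(1.1333), 'qpos': array([-0.8067,  0.2237,  0.0486,  1.8642, -0.0118,  1.0514,  0.7705]), 'position': array([0.3903, 0.2933, 0.3015]), 'tool_rot': array([3.1400e+00, 2.2000e-03, 3.0947e+00]), 'force': array([ 0.8802, -0.2794,  0.0365]), 'grip_width': np.float64(0.085), 'finger_force': np.float64(0.0)}
(array([-0.0125, -0.273 ,  0.0111]), array([ 0.08,  0.13, -9.47]))
```

Call:
send_rows(
  plan="-0.02 -0.273 0.011 0 0 -9.5 0.085;-0.02 -0.273 0.011 0 0 -9.5 0.085;-0.02 -0.273 0.011 0 0 -9.5 0.085;-0.02 -0.273 0.011 0 0 -9.5 0.085;-0.02 -0.273 0.011 0 0 -9.5 0.085;-0.02 -0.273 0.011 0 0 -9.5 0.085;-0.02 -0.273 0.011 0 0 -9.5 0.085;-0.02 -0.273 0.011 0 0 -9.5 0.085;-0.02 -0.273 0.011 0 0 -9.5 0.085",
)

```text
clock: 1.88
position: [0.395, 0.0199, 0.2895]
tool_rot: [3.141, 0.0, -3.023]
force: [-0.0, 0.3, 0.4]
grip_width: 0.0851
finger_force: 0.0
```

```bash
python3 - <<'E'
from h import *
rep(); f=grab("wrist"); print(np.round(f["tool_from_camera"],3))
cv2.imwrite("pics/w1.png",f["color"][:,:,::-1])
import pickle; pickle.dump(f,open("w1.pkl","wb"))
E
```

```text
{'clock': np.float64(1.8833), 'qpos': array([-0.423 ,  0.0695,  0.2371,  2.0874, -0.0197,  0.9862,  1.5134]), 'position': array([0.395 , 0.0199, 0.2895]), 'tool_rot': array([ 3.1414e+00,  4.0000e-04, -3.0234e+00]), 'force': array([-0.0401,  0.2749,  0.4172]), 'grip_width': np.float64(0.0851), 'finger_force': np.float64(0.0)}
[[-0.001 -0.958 -0.285  0.072]
 [ 1.    -0.001 -0.001 -0.001]
 [ 0.    -0.285  0.958 -0.142]
 [ 0.     0.     0.     1.   ]]
```

View pics/w1.png

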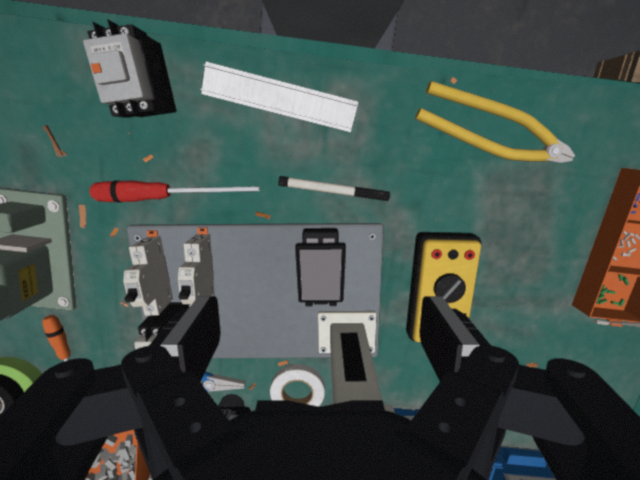

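Wrist view: screen free edge at row 242 (cols 297–344), hinge edge at row 302 (cols 301–342); plate corners at (128,225), (382,224), (378,356).

```bash
python3 - <<'E'
from h import *
import pickle; f=pickle.load(open("w1.pkl","rb"))
for p in [(128,225),(382,224),(378,356)]: print("plate",onz(f,p,.016))
for z in (.06,.07,.08):
    a,b=onz(f,(296,242),z),onz(f,(345,242),z); print("free",z,a,b,np.linalg.norm(a-b))
a,b=onz(f,(301,302),.048),onz(f,(342,302),.048); print("hinge",a,b,np.linalg.norm(a-b))
g=cv2.resize(f["color"][215:315,280:360],None,fx=6,fy=6,interpolation=cv2.INTER_CUBIC); 
cv2.imwrite("pics/w1c.png",g[:,:,::-1])
E
```

```text
plate [ 0.45678919 -0.21455144  0.016     ]
plate [0.41849766 0.10054202 0.016     ]
plate [0.60824335 0.12717816 0.016     ]
free 0.06 [ 0.44056015 -0.00228275  0.06      ] [0.43407975 0.05291026 0.06      ] 0.05557215269517931
free 0.07 [ 0.43740536 -0.00193003  0.07      ] [0.43109931 0.0517781  0.07      ] 0.054077071839811704
free 0.08 [ 0.43425058 -0.00157732  0.08      ] [0.42811887 0.05064594 0.08      ] 0.05258199098444411
hinge [0.52085189 0.01096521 0.048     ] [0.51494482 0.06126781 0.048     ] 0.05064824946609644
```

View pics/w1c.png

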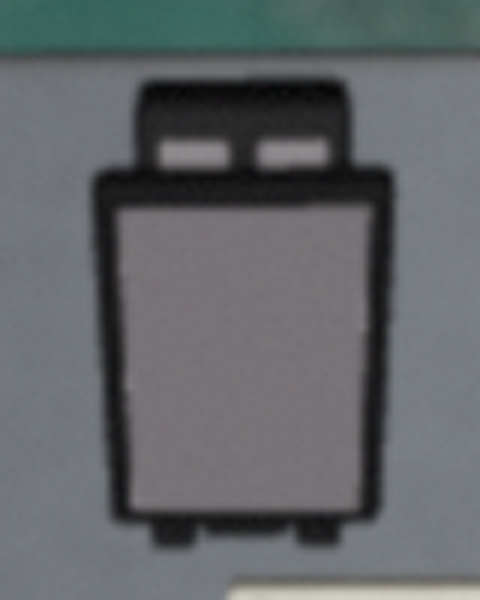

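```bash
python3 - <<'E'
from h import *
from scipy.optimize import brentq
import pickle; f=pickle.load(open("w1.pkl","rb"))
psi=.12; ex=np.array([np.cos(psi),np.sin(psi),0]);ey=np.array([-ex[1],ex[0],0]);z=np.array([0,0,1.])
h=onz(f,(321.3,302.5),.0435); print("hinge",h)
def low(t,s): return h-ex*(.088*np.cos(t)-s*.0045*np.sin(t))+z*(.088*np.sin(t)+s*.0045*np.cos(t))
for s in(-1,0,1):
  for t in (.1,.2,.3,.4): print(s,t,proj(f,[low(t,s)+ey*.028,low(t,s)-ey*.028]).round(1).tolist())
E
```

```text
hinge [0.5208954 0.0362465 0.0435   ]
-1 0.1 [[345.2, 235.8], [297.2, 235.9]]
-1 0.2 [[345.8, 238.6], [296.7, 238.8]]
-1 0.3 [[346.3, 242.3], [296.2, 242.5]]
-1 0.4 [[346.8, 246.9], [295.8, 247.0]]
0 0.1 [[345.5, 237.2], [296.9, 237.4]]
0 0.2 [[346.0, 240.5], [296.5, 240.7]]
0 0.3 [[346.6, 244.6], [296.0, 244.8]]
0 0.4 [[347.1, 249.6], [295.6, 249.7]]
1 0.1 [[345.8, 238.7], [296.7, 238.9]]
1 0.2 [[346.3, 242.4], [296.2, 242.6]]
1 0.3 [[346.8, 247.0], [295.8, 247.1]]
1 0.4 [[347.4, 252.4], [295.4, 252.5]]
```

```bash
python3 - <<'E'
from h import *
for z in (.14,.05): print(rel([.4527,.0272,z],[np.pi,0,3.2616]))
E
```

```text
(array([-0.0579, -0.0008,  0.1494]), array([0.01, 0.02, 0.01]))
(array([-0.0579, -0.0008,  0.2394]), array([0.01, 0.02, 0.01]))
```

Call:
send_rows(
  plan="-0.058 -0.001 0.02 0 0 0 0.085;-0.058 -0.001 0.06 0 0 0 0.085;-0.058 -0.001 0.1 0 0 0 0.085;-0.058 -0.001 0.14 0 0 0 0.085;-0.058 -0.001 0.17 0 0 0 0.085;-0.058 -0.001 0.195 0 0 0 0.085;-0.058 -0.001 0.22 0 0 0 0.085;-0.058 -0.001 0.239 0 0 0 0.085;-0.058 -0.001 0.239 0 0 0 0.085",
  grip_force=20,
)

```text
clock: 2.68
position: [0.4511, 0.0281, 0.0473]
tool_rot: [3.141, -0.005, -3.019]
force: [-1.4, -0.2, -0.6]
grip_width: 0.085
finger_force: 0.0
```

Call:
send_rows(
  plan="0 0 0 0 0 0 0.07;0 0 0 0 0 0 0.06;0 0 0 0 0 0 0.05;0 0 0 0 0 0 0.05;0 0 0 0 0 0 0.05;0 0 0 0 0 0 0.05;0 0 0 0 0 0 0.05;0 0 0 0 0 0 0.05",
  grip_force=30,
)

```text
clock: 3.35
position: [0.4531, 0.0275, 0.0508]
tool_rot: [3.141, 0.001, -3.02]
force: [-2.2, 4.9, 5.7]
grip_width: 0.0554
finger_force: 36.3
```

```bash
python3 - <<'E'
from h import *
rep(); f=grab("wrist"); a=f["color"][120:400,150:500]
g=grab("side")["color"][190:400,190:400]
im=np.hstack([cv2.resize(a,(420,336)),cv2.resize(g,(336,336))])
cv2.imwrite("pics/g1.png",im[:,:,::-1])
E
```

```text
{'clock': np.float64(3.35), 'qpos': array([-0.2976,  0.5787,  0.139 ,  2.177 , -0.1988,  0.3963,  1.6952]), 'position': array([0.4531, 0.0275, 0.0508]), 'tool_rot': array([ 3.1411e+00,  1.0000e-03, -3.0199e+00]), 'force': array([-2.1998,  4.8769,  5.6932]), 'grip_width': np.float64(0.0554), 'finger_force': np.float64(36.2571)}
```

View pics/g1.png

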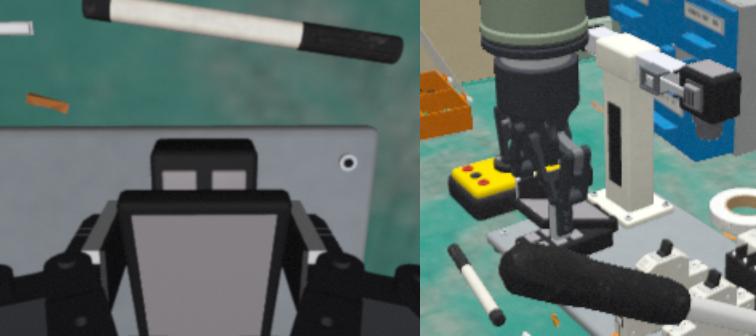

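Grasp is good (opening 55.4 mm, pads on both side faces of the screen). I'll raise it along the arc.

Call:
send_rows(
  plan="-0.002 0 -0.005 0 0 0 0.05;-0.004 0 -0.010 0 0 0 0.05;-0.0067 0 -0.0147 0 0 0 0.05;-0.0094 0 -0.0194 0 0 0 0.05;-0.0128 0 -0.0236 0 0 0 0.05;-0.0161 0 -0.0278 0 0 0 0.05;-0.02 0 -0.0315 0 0 0 0.05;-0.024 0 -0.0351 0 0 0 0.05;-0.03 0 -0.0393 0 0 0 0.05;-0.0336 0 -0.0415 0 0 0 0.05",
)

```text
clock: 4.28
position: [0.4856, 0.0315, 0.0918]
tool_rot: [3.141, -0.002, -3.02]
force: [-1.6, 6.0, -11.6]
grip_width: 0.0551
finger_force: 34.1
```

Call:
send_rows(
  plan="0 0 0 0 0 0 0.05;0 0 0 0 0 0 0.05;0 0 0 0 0 0 0.05",
)

```text
clock: 4.53
position: [0.4858, 0.0315, 0.0918]
tool_rot: [3.141, -0.0, -3.02]
force: [-0.9, 6.4, -3.2]
grip_width: 0.055
finger_force: 34.8
```

```bash
python3 - <<'E'
from h import *
rep(); f=grab("wrist"); a=f["color"][120:400,150:500]
g=grab("side")["color"][190:400,190:400]
im=np.hstack([cv2.resize(a,(420,336)),cv2.resize(g,(336,336))])
cv2.imwrite("pics/g2.png",im[:,:,::-1])
E
```

```text
{'clock': np.float64(4.5333), 'qpos': array([-0.3207,  0.5333,  0.1775,  2.0787, -0.1754,  0.5437,  1.6753]), 'position': array([0.4858, 0.0315, 0.0918]), 'tool_rot': array([ 3.1411e+00, -4.0000e-04, -3.0202e+00]), 'force': array([-0.8559,  6.4034, -3.1621]), 'grip_width': np.float64(0.055), 'finger_force': np.float64(34.7931)}
```

View pics/g2.png

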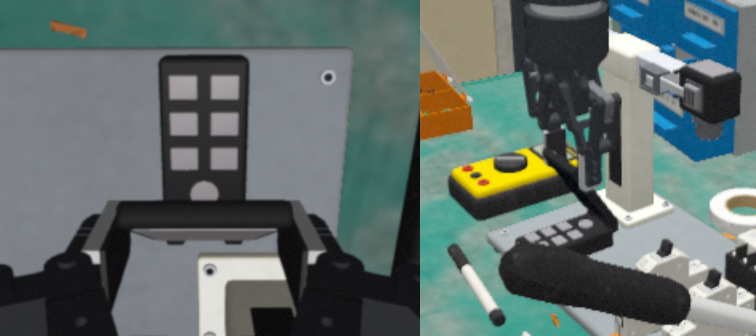

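Screen stands at about 60° by the grasp position. I'll release it and rise straight up.

Call:
send_rows(
  plan="0 0 0 0 0 0 0.06;0 0 0 0 0 0 0.07;0 0 0 0 0 0 0.085;0 0 0 0 0 0 0.085;0 0 -0.02 0 0 0 0.085;0 0 -0.06 0 0 0 0.085;0 0 -0.1 0 0 0 0.085;0.02 0 -0.14 0 0 0 0.085;0.05 0 -0.18 0 0 0 0.085;0.08 0 -0.2 0 0 0 0.085",
)

```text
clock: 5.47
position: [0.4109, 0.0215, 0.2908]
tool_rot: [-3.141, 0.002, -3.021]
force: [0.4, -0.3, 1.6]
grip_width: 0.0851
finger_force: 0.0
```

```bash
python3 - <<'E'
from h import *
rep(); s=grab("side");f=grab("scene");w=grab("wrist")
def tri(a,b):
    e1,d1=ray(f,a);e2,d2=ray(s,b);M=np.c_[d1,-d2];t=np.linalg.lstsq(M,e2-e1,rcond=None)[0]
    return (e1+d1*t[0]+e2+d2*t[1])/2, np.linalg.norm(e1+d1*t[0]-e2-d2*t[1])
print("lever tip",tri((577,143),(247,362)),"lever black end",tri((515,147),(357,383)))
a=cv2.resize(s["color"][200:340,220:430],(600,400),interpolation=cv2.INTER_CUBIC)
cv2.imwrite("pics/g3.png",np.hstack([a,cv2.resize(w["color"][200:400,280:380],(200,400))])[:,:,::-1])
print(rel([.46,-.075,.31],[np.pi,0,1.69]))
E
```

```text
{'clock': np.float64(5.4667), 'qpos': array([-0.4407,  0.0974,  0.2656,  2.055 , -0.0302,  0.9906,  1.5314]), 'position': array([0.4109, 0.0215, 0.2908]), 'tool_rot': array([-3.1414e+00,  2.2000e-03, -3.0211e+00]), 'force': array([ 0.352 , -0.3346,  1.6093]), 'grip_width': np.float64(0.0851), 'finger_force': np.float64(0.0)}
lever tip (array([ 0.28244714, -0.34456579,  0.26324415]), np.float64(0.0030461474122847874)) lever black end (array([ 0.38414384, -0.33895654,  0.20492244]), np.float64(0.005174311585646899))
(array([-0.0378, -0.1019, -0.0192]), array([ 0.29,  0.14, 90.09]))
```

View pics/g3.png

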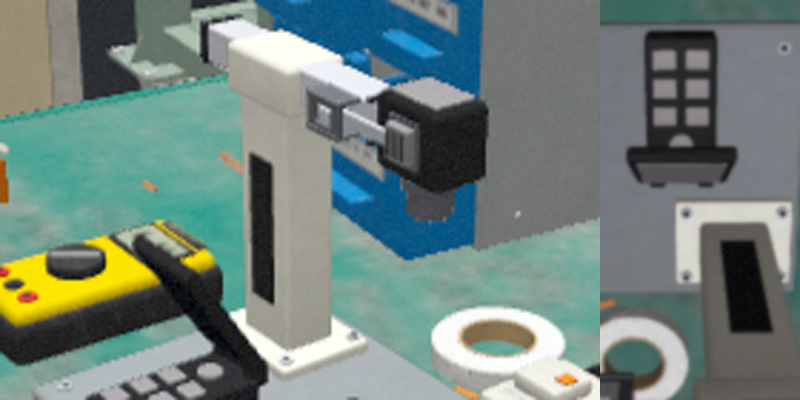

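Call:
send_rows(
  plan="-0.02 -0.05 -0.019 0 0 7 0.085;-0.038 -0.09 -0.019 0 0 14 0.085;-0.038 -0.102 -0.019 0 0 21 0.085;-0.038 -0.102 -0.019 0 0 28 0.085;-0.038 -0.102 -0.019 0 0 35 0.085;-0.038 -0.102 -0.019 0 0 42 0.085;-0.038 -0.102 -0.019 0 0 49 0.085;-0.038 -0.102 -0.019 0 0 56 0.085;-0.038 -0.102 -0.019 0 0 63 0.085;-0.038 -0.102 -0.019 0 0 70 0.085",
)

```text
clock: 6.45
position: [0.4611, -0.075, 0.3066]
tool_rot: [-3.14, 0.0, 2.035]
force: [0.9, -0.8, 0.4]
grip_width: 0.085
finger_force: 0.0
```

Call:
send_rows(
  plan="0 0 0 0 0 7 0.085;0 0 0 0 0 14 0.085;0 0 0 0 0 20 0.085;0 0 0 0 0 20 0.085;0 0 0 0 0 20 0.085;0 0 0 0 0 20 0.085",
)

```text
clock: 6.95
position: [0.4609, -0.0749, 0.3071]
tool_rot: [-3.141, 0.0, 1.696]
force: [-0.4, 0.3, 0.4]
grip_width: 0.0853
finger_force: 0.0
```

```bash
python3 - <<'E'
from h import *
import pickle
rep(); w=grab("wrist"); pickle.dump(w,open("w2.pkl","wb")); cv2.imwrite("pics/w2.png",w["color"][:,:,::-1])
s=imaging.grab_frame("side")
psi=.12; ex=np.array([np.cos(psi),np.sin(psi),0]);ey=np.array([-ex[1],ex[0],0]);z=np.array([0,0,1.])
h=np.array([.521,.0355,.0435])
for t in (.9,1.0,1.05,1.1,1.2):
    u=-ex*np.cos(t)+z*np.sin(t); n=ex*np.sin(t)+z*np.cos(t)
    P=[h+.088*u+b*.0045*n+a*.028*ey for b in(-1,1) for a in (-1,1)]
    print(t,((proj(s,P)-[220,200])*2.857).round(0).tolist())
E
```

```text
{'clock': np.float64(6.95), 'qpos': array([-0.4544,  0.204 ,  0.5799,  1.9207, -0.1274,  1.0537,  0.3042]), 'position': array([ 0.4609, -0.0749,  0.3071]), 'tool_rot': array([-3.1408e+00,  4.0000e-04,  1.6957e+00]), 'force': array([-0.3958,  0.301 ,  0.3743]), 'grip_width': np.float64(0.0853), 'finger_force': np.float64(0.0)}
0.9 [[175.0, 294.0], [120.0, 255.0], [186.0, 281.0], [131.0, 242.0]]
1.0 [[186.0, 281.0], [131.0, 243.0], [198.0, 268.0], [143.0, 231.0]]
1.05 [[192.0, 275.0], [137.0, 237.0], [204.0, 263.0], [149.0, 226.0]]
1.1 [[198.0, 269.0], [142.0, 231.0], [211.0, 258.0], [155.0, 220.0]]
1.2 [[210.0, 258.0], [155.0, 221.0], [224.0, 248.0], [168.0, 211.0]]
```

View pics/w2.png

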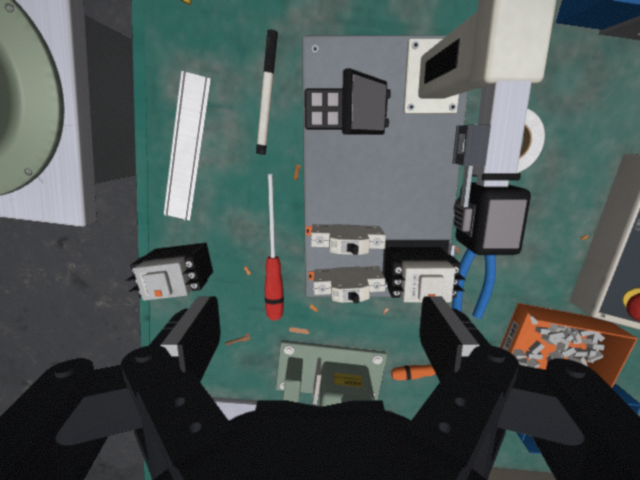

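Wrist view: head top face approx (482..529, 187..252), button at about (462,215), sleeve above it; the screen stays raised.

```bash
python3 - <<'E'
from h import *
import pickle; f=pickle.load(open("w2.pkl","rb"))
for p in [(482,187),(529,190),(524,253),(480,247)]: print("top",onz(f,p,.212))
print("btn top edge outer",onz(f,(456,215),.2),onz(f,(460,215),.19))
# model overlay
psi=.12; ex=np.array([np.cos(psi),np.sin(psi),0]);ey=np.array([-ex[1],ex[0],0]);z=np.array([0,0,1.])
c=np.array([.585,-.049,.19])
P=[c+a*ex+b*ey+d*z for d in(.022,-.022) for a,b in((-.016,.025),(.02,.025),(.02,-.025),(-.016,-.025))]+[c-.022*ex+b*ey+d*z for b in(.009,-.009) for d in(.01,-.01)]
print(proj(f,P).round(0).tolist())
def crop(f,c,r,k):
    im=cv2.resize(f["color"][r[0]:r[1],r[2]:r[3]],None,fx=k,fy=k,interpolation=cv2.INTER_CUBIC)
    for q in proj(f,P): cv2.circle(im,tuple(int(v) for v in ((q-[r[2],r[0]])*k)),3,(255,0,0),-1)
    return im
a=crop(f,c,(160,270,440,550),3.6)
s=imaging.grab_frame("side"); b=crop(s,c,(215,325,325,435),3.6)
cv2.imwrite("pics/ov.png",np.hstack([a,b])[:,:,::-1])
E
```

```text
top [ 0.56773684 -0.02286948  0.212     ]
top [ 0.60057673 -0.02088125  0.212     ]
top [ 0.61060344 -0.0661017   0.212     ]
top [ 0.57750725 -0.06556827  0.212     ]
btn top edge outer [ 0.55975103 -0.04651236  0.2       ] [ 0.56713192 -0.04785837  0.19      ]
[[479.0, 191.0], [530.0, 192.0], [518.0, 259.0], [469.0, 259.0], [455.0, 183.0], [499.0, 183.0], [490.0, 242.0], [448.0, 242.0], [460.0, 210.0], [450.0, 205.0], [457.0, 234.0], [448.0, 227.0]]
```

View pics/ov.png

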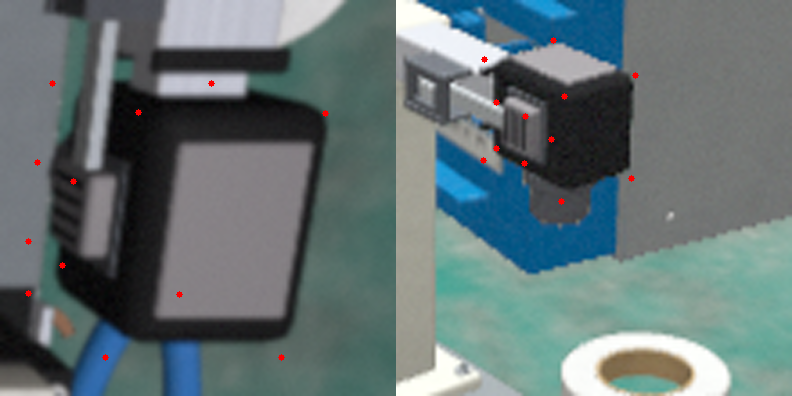

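The overlay shows the true head about 3 mm further in +x and 2.5 mm in +y than my model; I'll refine it by least squares.

```bash
python3 - <<'E'
from h import *
from scipy.optimize import least_squares
import pickle; f=pickle.load(open("w2.pkl","rb")); s=grab("side")
psi=.12; ex=np.array([np.cos(psi),np.sin(psi),0]);ey=np.array([-ex[1],ex[0],0]);z=np.array([0,0,1.])
W=np.array([(325,106),(290,338),(132,338),(88,178),(78,255)])/3.6+[440,160]
S=np.array([(497,68),(548,45),(632,75),(573,95),(524,128)])/3.6+[325,215]
def r(v):
    c=np.array([v[0],v[1],.19]); t=v[2]
    k=lambda a,b:c+(a*(.018-t)+.002)*ex+b*(.025-t)*ey+.022*z
    B=lambda b,d:c-.022*ex+b*ey+d*z
    return np.r_[(proj(f,[k(1,1),k(1,-1),k(-1,-1),B(.009,.01),B(-.009,.01)])-W).ravel(),(proj(s,[k(-1,1),k(1,1),k(1,-1),k(-1,-1),B(0,0)])-S).ravel()]
o=least_squares(r,[.587,-.047,.001],loss="soft_l1"); print(o.x,r(o.x).round(1))
c=np.array([o.x[0],o.x[1],.19])+.00125*ex
for zz in (.27,.175): print(rel([c[0],c[1],zz],[np.pi,0,1.6908]))
E
```

```text
[ 0.58802841 -0.0473308   0.00235013] [   1.1    3.6   -0.3    0.8    0.9    0.6    0.4   -0.8    0.2    1.3
 -110.1   -3.1 -107.4   -1.2 -110.3   -0.6 -111.    -1.3 -112.5    0.5]
(array([0.0119, 0.1309, 0.0375]), array([-0.01,  0.  ,  0.13]))
(array([0.0119, 0.131 , 0.1325]), array([-0.01,  0.  ,  0.13]))
```

```bash
python3 - <<'E'
from h import *
from scipy.optimize import least_squares
import pickle; f=pickle.load(open("w2.pkl","rb")); s=grab("side")
psi=.12; ex=np.array([np.cos(psi),np.sin(psi),0]);ey=np.array([-ex[1],ex[0],0]);z=np.array([0,0,1.])
W=np.array([(325,106),(290,338),(132,338),(88,178),(78,255)])/3.6+[440,160]
S=(np.array([(497,68),(548,45),(632,75),(573,95),(524,128)])-[396,0])/3.6+[325,215]
def r(v):
    c=np.array([v[0],v[1],.19]); t=v[2]
    k=lambda a,b:c+(a*(.018-t)+.002)*ex+b*(.025-t)*ey+.022*z
    B=lambda b,d:c-.022*ex+b*ey+d*z
    return np.r_[(proj(f,[k(1,1),k(1,-1),k(-1,-1),B(.009,.01),B(-.009,.01)])-W).ravel(),(proj(s,[k(-1,1),k(1,1),k(1,-1),k(-1,-1),B(0,0)])-S).ravel()]
o=least_squares(r,[.587,-.047,.001],loss="soft_l1"); print(o.x,r(o.x).round(1))
c=np.array([o.x[0],o.x[1],.19])+.00125*ex
for zz in (.27,.175): print(rel([c[0],c[1],zz],[np.pi,0,1.6908]))
E
```

```text
[ 0.58762895 -0.04682585  0.00216574] [ 1.1  2.5 -0.4  0.3  0.2  0.2  0.  -1.5 -0.2  0.6 -0.7 -3.2  2.2 -1.3
 -0.5 -0.7 -1.4 -1.3 -3.   0.4]
(array([0.0125, 0.1306, 0.0376]), array([0.  , 0.  , 0.11]))
(array([0.0125, 0.1306, 0.1326]), array([0.  , 0.  , 0.11]))
```

Call:
send_rows(
  plan="0.012 0.04 0 0 0 0 0.085;0.012 0.08 0.01 0 0 0 0.085;0.0125 0.115 0.02 0 0 0 0.085;0.0125 0.131 0.035 0 0 0 0.085;0.0125 0.131 0.055 0 0 0 0.085;0.0125 0.131 0.08 0 0 0 0.085;0.0125 0.131 0.105 0 0 0 0.085;0.0125 0.131 0.125 0 0 0 0.085;0.0125 0.131 0.134 0 0 0 0.085;0.0125 0.131 0.134 0 0 0 0.07",
)

```text
clock: 8.03
position: [0.5885, -0.0466, 0.172]
tool_rot: [-3.139, -0.0, 1.692]
force: [-0.2, -0.4, -1.1]
grip_width: 0.0753
finger_force: 0.0
```

Call:
send_rows(
  plan="0 0 0 0 0 0 0.055;0 0 0 0 0 0 0.05;0 0 0 0 0 0 0.046;0 0 0 0 0 0 0.046;0 0 0 0 0 0 0.046;0 0 0 0 0 0 0.046",
  grip_force=25,
)

```text
clock: 8.53
position: [0.5893, -0.0468, 0.174]
tool_rot: [3.141, 0.0, 1.692]
force: [-2.6, -1.2, 2.8]
grip_width: 0.0463
finger_force: 1.5
```

```bash
python3 - <<'E'
from h import *
rep()
E
```

```text
{'clock': np.float64(8.5333), 'qpos': array([-0.3462,  0.5828,  0.4756,  1.7664, -0.3351,  0.8732,  0.4009]), 'position': array([ 0.5893, -0.0468,  0.174 ]), 'tool_rot': array([3.1413, 0.    , 1.6917]), 'force': array([-2.5805, -1.2254,  2.8244]), 'grip_width': np.float64(0.0463), 'finger_force': np.float64(1.5413)}
```

Contact at the button side at exactly the width expected, so the gripper is centred. I'll close.

Call:
send_rows(
  plan="0 0 0 0 0 0 0.043;0 0 0 0 0 0 0.041;0 0 0 0 0 0 0.039;0 0 0 0 0 0 0.037;0 0 0 0 0 0 0.033;0 0 0 0 0 0 0.03;0 0 0 0 0 0 0.03;0 0 0 0 0 0 0.03",
  grip_force=30,
)

```text
clock: 9.2
position: [0.5892, -0.0467, 0.1737]
tool_rot: [-3.141, -0.0, 1.692]
force: [-4.5, -0.4, 5.3]
grip_width: 0.0368
finger_force: 29.9
```

```bash
python3 - <<'E'
from h import *
rep()
E
```

```text
{'clock': np.float64(9.2), 'qpos': array([-0.3461,  0.5833,  0.4754,  1.7663, -0.3352,  0.8732,  0.401 ]), 'position': array([ 0.5892, -0.0467,  0.1737]), 'tool_rot': array([-3.1414e+00, -1.0000e-04,  1.6919e+00]), 'force': array([-4.5189, -0.379 ,  5.3148]), 'grip_width': np.float64(0.0368), 'finger_force': np.float64(29.8785)}
```

Call:
send_rows(
  plan="-0.002 0 0 0 0 0 0.03;-0.004 0 0 0 0 0 0.03;-0.006 0 0 0 0 0 0.03;-0.008 0 0 0 0 0 0.03;-0.01 0 0 0 0 0 0.03;-0.01 0 0 0 0 0 0.03;-0.01 0 0 0 0 0 0.03",
)

```text
clock: 9.78
position: [0.5904, -0.0563, 0.1737]
tool_rot: [-3.141, -0.001, 1.692]
force: [-5.0, 2.2, 6.3]
grip_width: 0.0367
finger_force: 29.9
```

Call:
send_rows(
  plan="-0.006 0 0 0 0 0 0.03;-0.014 0 0 0 0 0 0.03;-0.024 0 0 0 0 0 0.03;-0.034 0 0 0 0 0 0.03;-0.044 0 0 0 0 0 0.03;-0.056 0 0 0 0 0 0.03;-0.068 0 0 0 0 0 0.03;-0.078 0 0 0 0 0 0.03;-0.086 0 0 0 0 0 0.03;-0.09 0 0 0 0 0 0.03",
)

```text
clock: 10.62
position: [0.6017, -0.1464, 0.1737]
tool_rot: [3.141, -0.0, 1.692]
force: [-2.1, 4.5, 7.3]
grip_width: 0.0368
finger_force: 31.4
```

Call:
send_rows(
  plan="0 0 0 0 0 0 0.03;0 0 0 0 0 0 0.03;0 0 0 0 0 0 0.03;0 0 0 0 0 0 0.03",
)

```text
clock: 10.95
position: [0.6016, -0.1453, 0.1737]
tool_rot: [3.141, -0.0, 1.692]
force: [-2.2, 3.3, 6.1]
grip_width: 0.0371
finger_force: 31.1
```

```bash
python3 - <<'E'
from h import *
rep(); o=observe(); print("pulled",np.linalg.norm(o["position"][:2]-[.5892,-.0467]))
# scale check without viewing: brightness along the bar's -x/top face in the wrist & side images
psi=.12; ex=np.array([np.cos(psi),np.sin(psi),0]);ey=np.array([-ex[1],ex[0],0]);z=np.array([0,0,1.])
c=np.array([.5876,-.0468,.19])
for n in("scene","wrist","side"):
    f=grab(n); cv2.imwrite(f"pics/end_{n}.png",f["color"][:,:,::-1]); g=cv2.cvtColor(f["color"],cv2.COLOR_RGB2GRAY).astype(np.float32)
    P=np.array([c+t*ey+.007*z for t in np.arange(-.08,.10,.0025)]) if n!="side" else np.array([c+t*ey-.009*ex for t in np.arange(-.08,.10,.0025)])
    q=proj(f,P).astype(np.float32); v=cv2.remap(g,q[:,0],q[:,1],cv2.INTER_LINEAR).ravel()
    print(n,q[0],q[-1],v.astype(int).tolist())
E
```

```text
{'clock': np.float64(10.95), 'qpos': array([-0.1672,  0.6241,  0.468 ,  1.6902, -0.3412,  0.909 ,  0.5584]), 'position': array([ 0.6016, -0.1453,  0.1737]), 'tool_rot': array([ 3.1413e+00, -3.0000e-04,  1.6924e+00]), 'force': array([-2.2   ,  3.2977,  6.0504]), 'grip_width': np.float64(0.0371), 'finger_force': np.float64(31.1089)}
pulled 0.09935318714188891
scene [368.52875 157.2036 ] [320.70987 210.1218 ] [28, 27, 85, 174, 227, 231, 231, 231, 226, 231, 231, 231, 228, 228, 231, 228, 226, 231, 232, 232, 232, 232, 232, 228, 205, 201, 225, 231, 228, 231, 232, 231, 227, 229, 232, 232, 232, 233, 233, 233, 230, 224, 184, 77, 79, 168, 227, 232, 231, 232, 232, 232, 232, 233, 233, 233, 233, 233, 233, 233, 232, 233, 233, 233, 233, 233, 233, 233, 233, 234, 239, 243]
wrist [313.4864 282.1768] [ 309.89856 -433.17447] [15, 13, 15, 199, 199, 198, 199, 198, 199, 199, 199, 198, 197, 198, 198, 197, 198, 198, 197, 199, 196, 197, 196, 196, 150, 196, 194, 195, 194, 194, 193, 192, 191, 191, 189, 189, 187, 0, 0, 0, 0, 0, 0, 0, 0, 0, 0, 0, 0, 0, 0, 0, 0, 0, 0, 0, 0, 0, 0, 0, 0, 0, 0, 0, 0, 0, 0, 0, 0, 0, 0, 0]
side [402.76962 267.37946] [325.0382  229.68973] [43, 56, 44, 49, 113, 171, 172, 166, 171, 170, 169, 172, 175, 173, 180, 186, 232, 226, 216, 185, 191, 221, 200, 138, 101, 105, 146, 145, 147, 147, 149, 145, 147, 144, 147, 147, 148, 147, 148, 146, 145, 142, 148, 141, 114, 109, 148, 151, 149, 149, 149, 151, 150, 149, 145, 122, 86, 95, 114, 120, 118, 120, 120, 119, 122, 118, 122, 117, 126, 123, 150, 150]
```

```bash
python3 - <<'E'
from h import *
psi=.12; ex=np.array([np.cos(psi),np.sin(psi),0]);ey=np.array([-ex[1],ex[0],0]);z=np.array([0,0,1.])
c=np.array([.5876,-.0468,.19]); T=np.arange(-.035,.05,.001)
def prof(im,f,off):
    q=proj(f,np.array([c+t*ey+off for t in T])).astype(np.float32)
    return cv2.remap(cv2.cvtColor(im,cv2.COLOR_BGR2GRAY),q[:,0],q[:,1],cv2.INTER_CUBIC).ravel().astype(int)
def show(n,a):
    for lo,hi in((-.03,-.008),(.018,.045)):
        m=(T>lo)&(T<hi); w=np.clip(np.median(a[m])-a[m],0,None)*1.; w[w<15]=0
        print(n,"dark centre",(w*T[m]).sum()/max(w.sum(),1),"mm; span",T[m][w>0][[0,-1]].round(3) if w.any() else None, w.max())
for n,k in(("scene",(.007*z,.011*z)),("side",(-.009*ex,-.012*ex))):
    f=imaging.grab_frame(n)
    for o,lab in zip(k,("bar face","sleeve face")):
        for im,when in((cv2.imread(f"pics/{n}0.png"),"home"),(cv2.imread(f"pics/end_{n}.png"),"now")): show((n,lab,when),prof(im,f,o))
E
```

```text
('scene', 'bar face', 'home') dark centre 0.0 mm; span None 0.0
('scene', 'bar face', 'home') dark centre 0.023566486486486536 mm; span [0.018 0.03 ] 79.0
('scene', 'bar face', 'now') dark centre -0.018439024390243895 mm; span [-0.02  -0.017] 37.0
('scene', 'bar face', 'now') dark centre 0.028915384615384666 mm; span [0.025 0.033] 192.0
('scene', 'sleeve face', 'home') dark centre -0.02833070866141732 mm; span [-0.029 -0.027] 64.0
('scene', 'sleeve face', 'home') dark centre 0.0 mm; span None 0.0
('scene', 'sleeve face', 'now') dark centre -0.014525252525252509 mm; span [-0.017 -0.012] 48.0
('scene', 'sleeve face', 'now') dark centre 0.03270483193277317 mm; span [0.029 0.037] 187.0
('side', 'bar face', 'home') dark centre -0.024999999999999994 mm; span [-0.025 -0.025] 19.0
('side', 'bar face', 'home') dark centre 0.024314329738058603 mm; span [0.018 0.03 ] 73.0
('side', 'bar face', 'now') dark centre -0.019172413793103436 mm; span [-0.022 -0.017] 76.0
('side', 'bar face', 'now') dark centre 0.031179894179894235 mm; span [0.029 0.033] 51.0
('side', 'sleeve face', 'home') dark centre 0.0 mm; span None 0.0
('side', 'sleeve face', 'home') dark centre 0.019324390243902485 mm; span [0.018 0.023] 145.0
('side', 'sleeve face', 'now') dark centre -0.022360824742268033 mm; span [-0.024 -0.021] 71.0
('side', 'sleeve face', 'now') dark centre 0.02726146788990831 mm; span [0.025 0.029] 60.0
```

The first long line is 50 mm outside the collar to within about 1 mm, which agrees with the 99.4 mm of measured travel. I'll nudge 0.6 mm and hold.

Call:
send_rows(
  plan="-0.0006 0 0 0 0 0 0.03;-0.0006 0 0 0 0 0 0.03;-0.0006 0 0 0 0 0 0.03;-0.0006 0 0 0 0 0 0.03;-0.0006 0 0 0 0 0 0.03;-0.0006 0 0 0 0 0 0.03",
)

```text
clock: 11.7
position: [0.6017, -0.1458, 0.1737]
tool_rot: [3.141, -0.0, 1.693]
force: [-0.8, 3.9, 7.3]
grip_width: 0.037
finger_force: 31.1
```

```bash
python3 - <<'E'
from h import *
rep(); o=observe(); print("pulled",np.linalg.norm(o["position"][:2]-[.5892,-.0467])); print(bot.job_done())
E
```

```text
{'clock': np.float64(11.7), 'qpos': array([-0.1663,  0.6243,  0.4679,  1.6896, -0.3412,  0.9093,  0.5592]), 'position': array([ 0.6017, -0.1458,  0.1737]), 'tool_rot': array([ 3.1412e+00, -3.0000e-04,  1.6925e+00]), 'force': array([-0.8103,  3.8904,  7.3004]), 'grip_width': np.float64(0.037), 'finger_force': np.float64(31.1084)}
pulled 0.09985616523574015
the job is handed in; nothing more can be done
None
```

Job handed in, verdict not shown: the screen is raised to about 60° and released, and the head is held with the button squeezed in at about 99.9 mm by measured gripper travel (images agree to about 1 mm); I viewed 11 pictures, one over the limit of 10.

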